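# Show both tablet cartons to the witness camera

### The job

For the witnessed check of the medicine drawer, put one of the two flat tablet cartons squarely on top of the other on the drawer's cork, barcode-labelled ends together, then take hold of both as one pile and lift them out. Finish still holding the pile in the air, steady and right way up, with the labelled ends square to the witness camera's lens, centred in front of it and about 13 cm from it (the lens looks somewhat downward, so the pile has to be tipped to match). Leave everything else where it is, the camera included; do not put the cartons down at the end.

Things in the scene. Friction and masses are not known exactly. Their poses are not given: they have to be found in the camera images.
- carton_a: one of two identical flat off-white tablet cartons, rigid, about 75 g, 120 long (x) x 50 wide (y) x 22 high (z) mm, lying on the drawer's cork. Origin: centre of its underside, z up. The labelled end (white label, black barcode) is the +x end face; a dark grey band crosses the top beside that end, a thumb notch marks the other end. Either carton may be the lower one
- carton_b: the second tablet carton, the same in every way; it lies elsewhere on the same cork
- carton_a_label (a point): centre of the labelled end face of carton_a: 60 mm along +x from its origin and 11 mm above its underside; its axes are the carton's
- carton_b_label (a point): centre of the labelled end face of carton_b, likewise
- lens (a point): centre of the front glass of the witness camera: grey 50 mm camera head with a black lens barrel, in a tilting fork on a column with a round foot, right of the drawer. +x is the viewing direction, 0.2 to 0.5 rad below level, roughly to the left (+y, up to 0.3 rad off); y is level, z the picture's up. The stiff tilt stays as set. Only the 34 mm barrel is within 20 mm behind the glass
- camera: foot and column of the witness camera, fixed to the counter; origin on the counter under the column. The lens pivot is 300 mm above the counter and the glass 46 mm ahead of the pivot
- drawer: white cabinet with its medicine drawer pulled fully out, fixed; origin on the counter under the compartment's centre. Inside 340 (x) x 480 (y) mm, lined with cork, its top at z = 0.020 here. Walls 8 mm thick, tops at z 0.070; the drawer front at -y is 125 mm high and its pull bar ends at y = -0.285; the 160 mm high cabinet begins at y = +0.268
- canister: bystander: large white screw-top plastic canister, 84 mm across, 98 mm high, standing in the drawer; origin under its centre
- bottle: bystander: purple glass syrup bottle with white cap, 46 mm across, 102 mm high, standing in the drawer; origin under its centre
- crusher: bystander: squat grey tablet crusher with hinged lid, 80 (x) x 96 (y) x 55 mm high, a thumb lip 8 mm out at -x, in the drawer; origin under its centre
- spoon: bystander: steel measuring spoon, 120 mm long along its x, 11 mm high, lying in the drawer; origin under its middle
- dose_cup: bystander: small white dosing cup, 39 mm across, 34 mm high, in the drawer; origin under its centre
- register: bystander: grey hardback register book, 210 (x) x 150 (y) x 18 mm, lying on the counter in front of the drawer front; origin under its centre
- mug: bystander: white mug, 80 mm across, 92 mm high, handle at +y, on the counter at the far right; origin under its centre
There are look-alikes about, which are no part of the job. Leave any blue or orange look-alike of the carton_b alone.

How it is judged (in metres and radians):
On the way, in this order (a step that is already met when the one before it is completed fails the run):
1. one carton lies squarely on the other on the cork, labelled ends together (horizontal distance between carton_a and carton_b below 0.008 m and horizontal distance between carton_a_label and carton_b_label below 0.01 m and linear speed of each of carton_a, carton_b below 0.02 m/s and ((z of carton_a in the frame of drawer between 0.0165 and 0.0235 m and z of carton_b in the frame of drawer between 0.0385 and 0.0455 m) or (z of carton_b in the frame of drawer between 0.0165 and 0.0235 m and z of carton_a in the frame of drawer between 0.0385 and 0.0455 m))), for 0.3 s.
2. both cartons are lifted clear of the drawer's cork together, still squarely piled (x of carton_b in the frame of carton_a between -0.01 and 0.01 m and y of carton_b in the frame of carton_a between -0.01 and 0.01 m and distance between carton_a_label and carton_b_label below 0.028 m and z of each of carton_a, carton_b in the frame of drawer above 0.08 m), for 0.2 s.
At the end, for the whole second after the job is handed in: Still gripped, still, off drawer and camera: cartons piled within 10 mm of square (8 mm when first stacked), labels together, 100 to 160 mm from the lens, pile centred on its axis within 20 mm sideways and in height, within 12 degrees of square to it in heading, pitch and roll, right way up (x of carton_b in the frame of carton_a between -0.01 and 0.01 m and y of carton_b in the frame of carton_a between -0.01 and 0.01 m and distance between carton_a_label and carton_b_label below 0.028 m and x of carton_a_label in the frame of lens between 0.1 and 0.16 m and y of carton_a_label in the frame of lens between -0.02 and 0.02 m and z of carton_a_label in the frame of lens between -0.031 and 0.031 m and x of each of carton_a, carton_b in the frame of lens above 0.145 m and angle between the x axis of each of carton_a, carton_b and the x axis of lens, either way round below 0.21 rad and angle between the y axis of each of carton_a, carton_b and the y axis of lens, either way round below 0.21 rad and angle between each of carton_a, carton_b's own z axis and vertical below 0.9 rad and linear speed of each of carton_a, carton_b below 0.02 m/s and contact force between each of carton_a, carton_b and drawer below 0.1 N and contact force between each of carton_a, carton_b and camera below 0.1 N and x of carton_b_label in the frame of lens between 0.1 and 0.16 m and y of carton_b_label in the frame of lens between -0.02 and 0.02 m and z of carton_b_label in the frame of lens between -0.031 and 0.031 m and (contact force between the fingers and carton_a above 1 N or contact force between the fingers and carton_b above 1 N)); the arm keeps its last pose, push and grip.
It fails at once if another thing in the drawer or on the counter is moved more than 20 mm (distance of any of canister, bottle, crusher, spoon, dose_cup, register, mug from where it was at the start of the episode above 0.02 m).
It fails at once if the camera is knocked out of its setting (lens moved more than 10 mm) (distance of lens from where it was at the start of the episode above 0.01 m).
It also fails if it takes over 48 s, if anything falls off the work surface, if the arm or the gripper's body presses on something with over 40 N, if the wrist force passes 120 N, or if a joint passes its speed limit or range.

### The arm

A 6-joint arm with a two-finger parallel gripper is mounted at the origin on the work surface. World frame = base frame: x ahead of the robot, y to its left, z up, the work surface at z = 0. Lengths are in mm, angles in rad, forces in N, time in s.
With the tool pointing down it reaches from about 425 to 925 mm from the base axis. Payload 12.5 kg.
Tool frame: the origin (TCP) lies at the very end of the fingers, on their centre line; the grasp point (between the pads) lies 19 mm behind it; z points along the fingers, y is the line along which they close (so a half turn about z gives the same grasp; the last joint's range is limited). The gripper opens to 85 mm and grips with 20 to 120 N. Pads are 22 mm wide; open, the fingers measure 114 mm over their backs; the gripper's body (76 mm by 85 mm) begins 54 mm behind the grasp point. The pads swing forward as they close: fully open they stand 13 mm farther back than shut.
Start: joints at [1.23, 0.491, 1.559, -0, 1.092, -0.106], TCP at [145.386, 607.871, 231.327] pointing down, gripper open.
Joint ranges: [-3.1, 3.1], [-0.84, 2.19], [0.05, 2.79], [-1.13, 4.28], [0.06, 2.93], [-2.69, 2.69]. Speed limits (rad/s): [2.22, 2.22, 2.79, 3.14, 3.14, 3.14].

### API

Orientations are given as [roll, pitch, yaw] about the fixed x, y, z axes, in that order (R = Rz(yaw) Ry(pitch) Rx(roll)).
In Python, from plant import ctrl, viewer, ticket gives the robot as it stands. The module is installed in compiled form; this text tells all that it offers.
- The arm moves only by the tool play_rows, never from a script. Its arguments are lists of equal length, an entry for each row: "delta_rot": the turn, a rotation vector about the tool's x, y, z in rad, a list of three; "translation": the shift along the tool's x, y, z in m, a list of three; "hand": the opening, from 0 (shut) to 1 (fully open). A call has 1 to 10 rows; each row is the pose to reach, as a shift and turn from the pose commanded when the call began, along the tool's axes at that moment; what a row does not reach only later rows make up. A row lasts 1/10 s, in which the tool goes at most 50 mm and 8.59 degrees, less where a joint would pass 70% of its speed; a pose out of reach is approached as far as the arm can. A call with a gripper value outside its range is refused whole. The fingers move at their own pace and stop on an object; "force" is the grip in N (left out, the last holds). Time passes only in rows, so rows that repeat a pose let the fingers close. It gives the time, the measured TCP pose, the force, the opening and the grip force at its end, in the units of the state.
- ctrl.get_state(): the state, without advancing time (a new reading comes with each control period).
- viewer.read_camera(name): name is "scene" or "top" or "wrist"; returns a dict with "pixels" (400x640x3 uint8, red, green, blue), "depth" (400x640 float32, mm along the optical axis (not along the pixel's ray), 0 where there is no reading), "mtx" (3x3 intrinsics, pixels), "R" (3x3) and "t" (3): a world point X has camera coordinates R X + t; the wrist camera has in their place "hand_eye" (4x4, takes a point from camera to tool coordinates, whose origin is the TCP and whose axes are the flange's). Camera axes: x right, y down, z forward; pixel columns grow to the right and rows downward; lengths in mm; the calibration is good to about 2 mm. A picture is of the moment at which its call begins: read the wrist's pose just before it.
- ticket.sign_off(): hands the job in; it is judged then, once.
The state is a dict: "clock": time; "qpos": joint angles; "dq": joint speeds; "joint_efforts": joint torques, N m; "tool_pos": TCP position; "tool_rot": TCP orientation; "force": force on the tool from outside, world axes, zero at the start; "wrist_torque": the same for the moment, N m; "grip_width": opening from 0.0 (shut) to 1.0 (fully open); "gripper_force": force on a finger pad.
Only numpy, scipy, OpenCV 4.12 (cv2) and the standard library are available. Lean on these libraries where they do the work, as an engineer would, in place of code of your own. Each camera call takes 0.05 s, during which the arm holds its last target. There are 200 camera calls.

## Working session

There is one attempt and no reset: what is moved stays moved. The work goes in short steps, Python scripts to look and compute and a tool call to move; the robot and the scene stay as the last step left them, time stands still between calls to the robot, and variables do not carry over. Pictures are saved under pics/ and viewed, at most 10 in all, crops included, and the job is handed in when it is done.

Besides the shell and the picture viewer there is one more tool, called after "Emit:" by a JSON object that holds its "fn" and its "kwargs". play_rows: Moves the arm, as the interface text tells. Its arguments: {"type":"object","properties":{"delta_rot":{"type":"array","items":{"type":"array","items":{"type":"number"}}},"translation":{"type":"array","items":{"type":"array","items":{"type":"number"}}},"hand":{"type":"array","items":{"type":"number"}},"force":{"type":"number"}},"required":["delta_rot","translation","hand"]}

```bash
mkdir -p pics
cat > h.py <<'E'
import numpy as np,cv2
from scipy.spatial.transform import Rotation as Ro
from plant import ctrl,viewer,ticket
def cam(n):
    s=ctrl.get_state(); c=viewer.read_camera(n)
    if n=="wrist":
        H=np.array(c["hand_eye"]); Rt=Ro.from_euler('xyz',s["tool_rot"]).as_matrix()
        A=Rt@H[:3,:3]; b=Rt@H[:3,3]+np.array(s["tool_pos"])
    else:
        R=np.array(c["R"]);A=R.T;b=-R.T@np.array(c["t"]).ravel()
    d=c["depth"];K=np.array(c["mtx"])
    v,u=np.mgrid[:d.shape[0],:d.shape[1]]
    P=np.stack([(u-K[0,2])/K[0,0]*d,(v-K[1,2])/K[1,1]*d,d],-1)@A.T+b
    P[d==0]=np.nan
    return c["pixels"],P,s
def save(n,im,s=1): cv2.imwrite(f"pics/{n}.png",cv2.resize(im[:,:,::-1],None,fx=s,fy=s))
E
python3 - <<'E'
from h import *
for n in("scene","top"):
    im,P,s=cam(n); save(n,im,1.25); np.savez(n,im=im,P=P)
print(s)
E
```

```text
{'clock': 0.05, 'qpos': array([ 1.23040608e+00,  4.91567431e-01,  1.55946766e+00,  3.01301508e-05,
        1.09170958e+00, -1.05611230e-01]), 'dq': array([ 0.0008339 , -0.00236945, -0.00106569,  0.00148141,  0.00021878,
       -0.00129907]), 'joint_efforts': array([ 5.05420947e-03, -6.20060205e+01, -2.62332416e+01, -3.80861593e-05,
        2.87668772e-03,  3.88517242e-05]), 'tool_pos': array([145.29145464, 607.63539595, 230.71658094]), 'tool_rot': array([-3.14044987e+00, -1.48012927e-04,  2.90679964e+00]), 'force': array([ 0.64978085,  0.50655904, -1.43957108]), 'wrist_torque': array([0.05111307, 0.0042473 , 0.00449   ]), 'gripper_force': 0.0, 'grip_width': 1.001625866374171}
```

View pics/top.png

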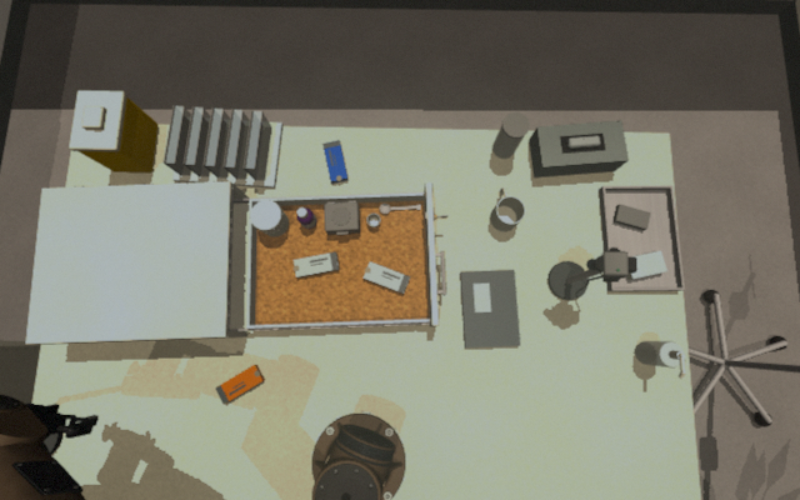

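View pics/scene.png

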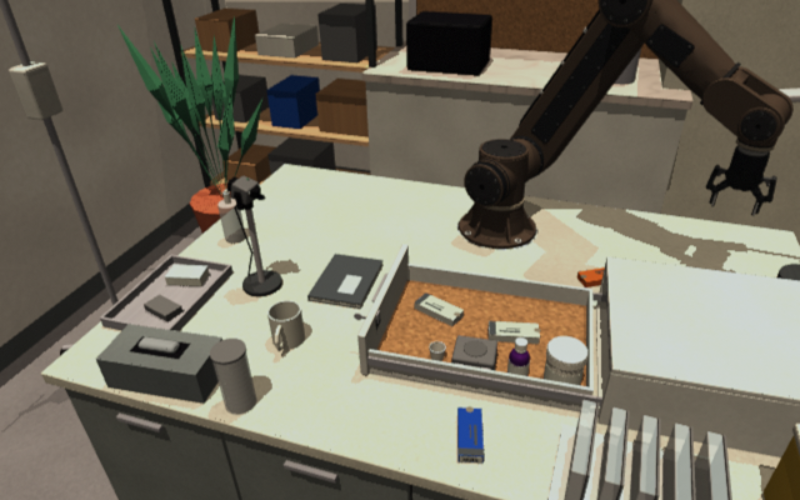

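The top view shows the cartons at about (316,265) and (386,277), and the witness camera at about (605,265). Next I'll measure all three.

Run:
```python
from h import *
d=np.load("top.npz");im,P=d["im"],d["P"]
for (u,v) in((253,212),(309,222)):
    w=P[v-30:v+30,u-30:u+30]; g=im[v-30:v+30,u-30:u+30].astype(int)
    m=(w[...,2]>34)&(w[...,2]<52)
    n,l=cv2.connectedComponents(m.astype(np.uint8)); k=l[30,30]; m=l==k
    r=cv2.minAreaRect(w[m][:,:2].astype(np.float32)); print(r,m.sum(),np.nanmedian(w[m],0))
a=cv2.resize(im[185:245,225:340],None,fx=6,fy=6,interpolation=cv2.INTER_CUBIC)
s=np.load("scene.npz");b=s["im"][130:240,170:225]; b=cv2.resize(b,None,fx=3.27,fy=3.27)[:360]
cv2.imwrite("pics/c.png",a[:,:,::-1])
Q=P[180:240,460:540]; m=Q[...,2]>230
q=Q[m];print(len(q),q.min(0),q.max(0))
for z in range(230,350,10):
    t=q[(q[:,2]>=z)&(q[:,2]<z+10)]
    if len(t):print(z,len(t),t.min(0).round(),t.max(0).round())
Q=s["P"];m=(Q[...,2]>80)&(Q[...,2]<400)&(abs(Q[...,1]+650)<200)&(abs(Q[...,0]-450)<200)
m[:, 260:]=False;m[:120]=False
q=Q[m]
for z in range(80,360,20):
    t=q[(q[:,2]>=z)&(q[:,2]<z+20)]
    if len(t):print('s',z,len(t),t.min(0).round(),t.max(0).round(),np.median(t,0).round())
for n,(u,v) in dict(can=(213,172),bot=(244,172),cr=(273,173),cup=(299,177),sp=(320,168),pull=(352,215)).items():print(n,P[v,u].round())
```

```text
((519.564697265625, 136.88809204101562), (50.43484115600586, 123.14584350585938), 11.930668830871582) 510 [519.24545146 135.37501581  42.2344838 ]
((488.03997802734375, -60.11357879638672), (121.94667053222656, 50.71327209472656), 70.23789978027344) 513 [487.26640274 -60.06785842  42.27153714]
700 [ 456.38343189 -610.93150435  230.54992451] [ 529.38680923 -516.75359699  333.32819179]
230 3 [ 486. -568.  231.] [ 489. -562.  235.]
260 9 [ 461. -570.  264.] [ 467. -560.  269.]
270 5 [ 461. -571.  271.] [ 477. -550.  279.]
280 47 [ 462. -566.  280.] [ 506. -517.  290.]
290 25 [ 457. -602.  290.] [ 505. -524.  300.]
300 76 [ 456. -611.  301.] [ 529. -525.  310.]
310 210 [ 459. -605.  310.] [ 527. -529.  320.]
320 318 [ 466. -608.  320.] [ 517. -546.  330.]
330 7 [ 486. -584.  330.] [ 516. -578.  333.]
s 80 105 [ 279. -800.   80.] [ 508. -560.  100.] [ 330. -754.   90.]
s 100 104 [ 293. -804.  100.] [ 509. -562.  120.] [ 332. -756.  110.]
s 120 147 [ 275. -810.  120.] [ 506. -560.  140.] [ 324. -768.  131.]
s 140 62 [ 298. -789.  140.] [ 508. -561.  160.] [ 491. -599.  150.]
s 160 65 [ 291. -789.  160.] [ 508. -561.  180.] [ 493. -601.  170.]
s 180 36 [ 486. -610.  180.] [ 506. -562.  199.] [ 499. -570.  190.]
s 200 42 [ 484. -614.  201.] [ 507. -559.  220.] [ 501. -570.  210.]
s 220 38 [ 487. -618.  222.] [ 510. -561.  240.] [ 500. -569.  231.]
s 240 33 [ 489. -616.  240.] [ 523. -556.  259.] [ 502. -568.  249.]
s 260 63 [ 470. -581.  260.] [ 532. -552.  280.] [ 511. -564.  268.]
s 280 118 [ 488. -610.  280.] [ 536. -517.  300.] [ 520. -554.  291.]
s 300 200 [ 471. -615.  300.] [ 538. -524.  320.] [ 514. -552.  312.]
s 320 152 [ 469. -609.  320.] [ 527. -545.  331.] [ 500. -575.  325.]
can [639. 258. 116.]
bot [640. 154. 118.]
cr [649.  63.  78.]
cup [652. -22.  18.]
sp [685. -97.  25.]
pull [ 520. -214.    2.]
```

View pics/c.png

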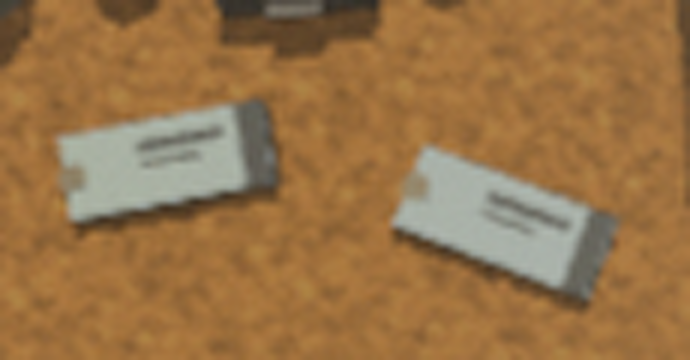

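L lies at (519.5,137) with yaw -78°, and R at (488,-60) with yaw -110°. Both labelled (grey band) ends point to -y. I'll pick L and stack it on R, starting with a hover above L.

```bash
cat >> h.py <<'E'
def go(x,y,z,yaw,R=None):
    s=ctrl.get_state(); R0=Ro.from_euler('xyz',s["tool_rot"])
    R1=R if R is not None else Ro.from_euler('xyz',[np.pi,0,yaw])
    print("t",s["clock"],"rot",(R0.inv()*R1).as_rotvec().round(4),"tr",(R0.inv().apply(np.array([x,y,z])-s["tool_pos"])/1000).round(4))
E
python3 -c "
from h import *
go(519.5,137,190,1.779)"
```

```text
t 0.1 rot [-1.0000e-03  5.0000e-04  1.1278e+00] tr [-0.4734 -0.3706  0.0411]
```

Emit:
{"fn": "play_rows", "kwargs": {"delta_rot": [[0, 0, 1.128], [0, 0, 1.128], [0, 0, 1.128], [0, 0, 1.128], [0, 0, 1.128], [0, 0, 1.128], [0, 0, 1.128], [0, 0, 1.128], [0, 0, 1.128], [0, 0, 1.128]], "translation": [[-0.473, -0.371, 0.0], [-0.473, -0.371, 0.0], [-0.473, -0.371, 0.0], [-0.473, -0.371, 0.0], [-0.473, -0.371, 0.0], [-0.473, -0.371, 0.0], [-0.473, -0.371, 0.0], [-0.473, -0.371, 0.0], [-0.473, -0.371, 0.0], [-0.473, -0.371, 0.0]], "hand": [1, 1, 1, 1, 1, 1, 1, 1, 1, 1]}}

```text
clock: 1.1
tool_pos: [457.1, 214.4, 231.3]
tool_rot: [-3.142, -0.0, 1.779]
force: [0.7, 0.4, 0.2]
grip_width: 1.0
gripper_force: 0.0
```

```bash
python3 -c "
from h import *
go(519.5,137,190,1.779)"
```

```text
t 1.1 rot [-0.0001 -0.0001 -0.0005] tr [-0.0886  0.0451  0.0413]
```

Emit:
{"fn": "play_rows", "kwargs": {"delta_rot": [[0, 0, 0], [0, 0, 0], [0, 0, 0], [0, 0, 0]], "translation": [[-0.0886, 0.0451, 0.0413], [-0.0886, 0.0451, 0.0413], [-0.0886, 0.0451, 0.0413], [-0.0886, 0.0451, 0.0413]], "hand": [1, 1, 1, 1]}}

```text
clock: 1.5
tool_pos: [518.8, 137.8, 189.1]
tool_rot: [-3.14, -0.0, 1.776]
force: [-0.1, 0.5, 0.0]
grip_width: 0.999
gripper_force: 0.0
```

```bash
cat >> h.py <<'E'
def cartons(im,P,lo,hi,show=True):
    m=((P[...,2]>lo)&(P[...,2]<hi)&(P[...,0]>370)&(P[...,0]<590)&(P[...,1]<210)&(P[...,1]>-190)).astype(np.uint8)
    n,l,st,_=cv2.connectedComponentsWithStats(cv2.morphologyEx(m,cv2.MORPH_OPEN,np.ones((3,3))))
    for k in range(1,n):
        if st[k,4]<300: continue
        w=P[l==k]; r=cv2.minAreaRect(w[:,:2].astype(np.float32)); b=cv2.boxPoints(r)
        e=b[1]-b[0]; f=b[2]-b[1]; e=e if np.hypot(*e)>np.hypot(*f) else f
        e=e*-np.sign(e[1])
        print(st[k],"c",np.round(r[0],1),"size",np.round(r[1],1),"yaw",np.arctan2(e[1],e[0]).round(4),"tool",(np.arctan2(e[1],e[0])+np.pi).round(4),"z",np.median(w[:,2]).round(1))
E
python3 -c "
from h import *
im,P,s=cam('wrist');save('w1',im);print(s['tool_pos'],s['tool_rot'])
cartons(im,P,36,48)"
```

```text
[518.81133062 137.77957677 189.0562998 ] [-3.13961531e+00 -2.83358200e-04  1.77629969e+00]
[ 298  119   55  125 6350] c [521.5 137.3] size [ 50.  122.2] yaw -1.3596 tool 1.782 z 42.6
[ 234  295   74   63 2339] c [495.8 -43.6] size [89.4 50.1] yaw -1.9223 tool 1.2193 z 42.4
```

View pics/w1.png

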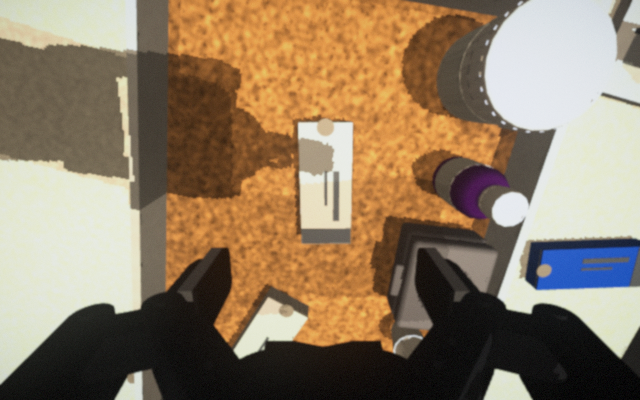

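The wrist view shows carton L upright in frame at about (325,182), label end down, with clear finger room on both sides. Descending to grasp.

```bash
python3 -c "
from h import *
go(520.7,137.2,22,1.782)"
```

```text
t 1.55 rot [-0.0011 -0.0004 -0.0043] tr [-0.0021  0.0021  0.1678]
```

Emit:
{"fn": "play_rows", "kwargs": {"delta_rot": [[0, 0, -0.004], [0, 0, -0.004], [0, 0, -0.004], [0, 0, -0.004], [0, 0, -0.004], [0, 0, -0.004], [0, 0, -0.004], [0, 0, -0.004], [0, 0, -0.004]], "translation": [[-0.002, 0.002, 0.04], [-0.002, 0.002, 0.08], [-0.002, 0.002, 0.115], [-0.002, 0.002, 0.14], [-0.002, 0.002, 0.155], [-0.002, 0.002, 0.163], [-0.002, 0.002, 0.167], [-0.002, 0.002, 0.167], [-0.002, 0.002, 0.167]], "hand": [1, 1, 1, 1, 1, 1, 1, 1, 1]}}

```text
clock: 2.45
tool_pos: [521.3, 137.7, 23.9]
tool_rot: [3.14, 0.0, 1.783]
force: [0.8, -1.1, 0.7]
grip_width: 1.001
gripper_force: 0.0
```

Emit:
{"fn": "play_rows", "kwargs": {"delta_rot": [[0, 0, 0], [0, 0, 0], [0, 0, 0], [0, 0, 0], [0, 0, 0], [0, 0, 0], [0, 0, 0], [0, 0, 0]], "translation": [[0, 0, 0], [0, 0, 0], [0, 0, 0], [0, 0, 0], [0, 0, 0], [0, 0, 0], [0, 0, 0], [0, 0, 0]], "hand": [0.7, 0.6, 0.5, 0.45, 0.4, 0.4, 0.4, 0.4], "force": 40}}

```text
clock: 3.25
tool_pos: [521.2, 137.3, 23.6]
tool_rot: [3.141, -0.0, 1.783]
force: [-2.0, 0.4, 6.4]
grip_width: 0.578
gripper_force: 41.6
```

```bash
python3 -c "
from h import *
s=ctrl.get_state();print(s['tool_pos'],s['tool_rot'],s['grip_width'],s['gripper_force'])"
```

```text
[521.1900599  137.31109031  23.60521022] [ 3.14084817e+00 -4.22628192e-05  1.78267818e+00] 0.5778670496279931 41.563655734062195
```

```bash
python3 -c "
from h import *
go(521.2,137.3,130,1.782)
go(489,-60,130,1.225)"
```

```text
t 3.25 rot [ 0.0007 -0.      0.0007] tr [-0.000e+00  1.000e-04 -1.064e-01]
t 3.25 rot [ 7.000e-04 -2.000e-04  5.577e-01] tr [-0.1861 -0.0729 -0.1065]
```

Emit:
{"fn": "play_rows", "kwargs": {"delta_rot": [[0, 0, 0], [0, 0, 0], [0, 0, 0], [0, 0, 0.1], [0, 0, 0.2], [0, 0, 0.32], [0, 0, 0.44], [0, 0, 0.558], [0, 0, 0.558], [0, 0, 0.558]], "translation": [[0, 0, -0.03], [0, 0, -0.07], [0, 0, -0.106], [-0.03, -0.012, -0.106], [-0.07, -0.027, -0.106], [-0.11, -0.043, -0.106], [-0.15, -0.058, -0.106], [-0.175, -0.068, -0.106], [-0.186, -0.073, -0.106], [-0.186, -0.073, -0.106]], "hand": [0.4, 0.4, 0.4, 0.4, 0.4, 0.4, 0.4, 0.4, 0.4, 0.4]}}

```text
clock: 4.25
tool_pos: [488.6, -60.9, 129.1]
tool_rot: [3.142, -0.0, 1.225]
force: [-0.2, 1.3, -0.7]
grip_width: 0.568
gripper_force: 42.3
```

```bash
python3 -c "
from h import *
im,P,s=cam('wrist');save('w2',im);print(s['tool_pos'],s['tool_rot'],s['grip_width'])
cartons(im,P,36,48)
cartons(im,P,120,160)
go(489,-60,46,1.225)"
```

```text
[488.58756523 -60.86519694 129.05153523] [ 3.14155490e+00 -1.04818320e-04  1.22523982e+00] 0.5679128651478214
[290 118  69  19 995] c [509.   -7.6] size [12.8 49.5] yaw -0.3464 tool 2.7952 z 42.5
[171 225  40  66 600] c [371.9 -69.9] size [ 2.2 61.5] yaw -1.5204 tool 1.6212 z 42.2
[  231   133   186   214 25162] c [492.1 -50.2] size [102.   75.1] yaw -1.7262 tool 1.4154 z 148.0
[444 378  42  22 594] c [ 538.7 -177.1] size [13.9 24.4] yaw -0.3348 tool 2.8068 z 125.0
t 4.3 rot [-0.0001 -0.0002  0.0011] tr [-0.0001  0.0003  0.083 ]
```

View pics/w2.png

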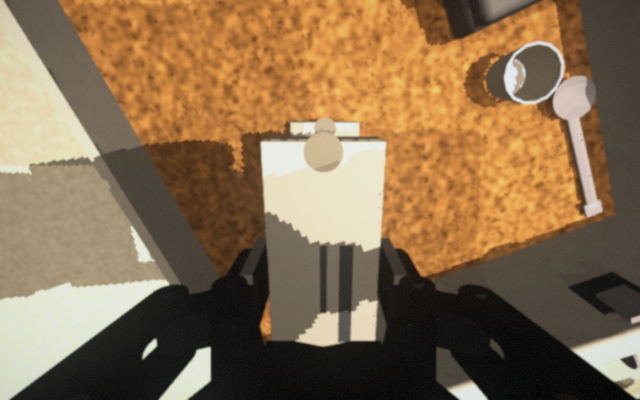

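The wrist view shows the held carton at about (323,240), with the notch end of R showing above it at about (325,128), well lined up. I'll compare the two notch ends in tool coordinates.

```bash
python3 -c "
from h import *
im,P,s=cam('wrist')
T=Ro.from_euler('xyz',s['tool_rot']).inv().apply(P.reshape(-1,3)-s['tool_pos']).reshape(P.shape)
for lo,hi in((144,152),(36,48)):
    m=(P[...,2]>lo)&(P[...,2]<hi)&(T[...,0]>45)&(T[...,0]<90)&(abs(T[...,1])<40)
    m=cv2.morphologyEx(m.astype(np.uint8),cv2.MORPH_OPEN,np.ones((3,3)))>0
    w=T[m];print(m.sum(),np.median(P[m][:,2]),cv2.minAreaRect(w[:,:2].astype(np.float32)),np.percentile(w,[0.5,99.5],0)[:,:2])
"
```

```text
4470 147.98057857350352 ((53.39311218261719, 0.3710193634033203), (50.17981719970703, 16.712955474853516), 89.88815307617188) [[ 45.18185341 -24.37483847]
 [ 61.2730698   24.81663752]]
873 42.63265034217849 ((56.354061126708984, 1.1184272766113281), (11.478986740112305, 49.463809967041016), 0.09703440219163895) [[ 50.67026419 -23.44393074]
 [ 62.05703751  25.80172636]]
```

Emit:
{"fn": "play_rows", "kwargs": {"delta_rot": [[0, 0, 0], [0, 0, 0], [0, 0, 0], [0, 0, 0], [0, 0, 0], [0, 0, 0], [0, 0, 0], [0, 0, 0], [0, 0, 0], [0, 0, 0]], "translation": [[0.0005, 0.0007, 0.025], [0.0005, 0.0007, 0.05], [0.0005, 0.0007, 0.065], [0.0005, 0.0007, 0.074], [0.0005, 0.0007, 0.078], [0.0005, 0.0007, 0.0805], [0.0005, 0.0007, 0.082], [0.0005, 0.0007, 0.083], [0.0005, 0.0007, 0.083], [0.0005, 0.0007, 0.083]], "hand": [0.4, 0.4, 0.4, 0.4, 0.4, 0.4, 0.4, 0.4, 0.4, 0.4]}}

```text
clock: 5.35
tool_pos: [489.8, -59.7, 46.3]
tool_rot: [3.141, -0.0, 1.225]
force: [0.3, -0.2, -0.8]
grip_width: 0.573
gripper_force: 42.3
```

Emit:
{"fn": "play_rows", "kwargs": {"delta_rot": [[0, 0, 0], [0, 0, 0], [0, 0, 0], [0, 0, 0], [0, 0, 0], [0, 0, 0], [0, 0, 0], [0, 0, 0], [0, 0, 0], [0, 0, 0]], "translation": [[0, 0, 0.0005], [0, 0, 0.0008], [0, 0, 0.0008], [0, 0, 0.0008], [0, 0, 0.0008], [0, 0, 0.0008], [0, 0, 0.0008], [0, 0, 0.0008], [0, 0, 0.0008], [0, 0, 0.0008]], "hand": [0.4, 0.4, 0.6, 0.62, 0.65, 0.7, 0.8, 0.9, 1, 1]}}

```text
clock: 6.35
tool_pos: [489.6, -59.6, 45.2]
tool_rot: [-3.142, -0.0, 1.225]
force: [-0.0, 0.5, 0.1]
grip_width: 1.0
gripper_force: 0.0
```

Emit:
{"fn": "play_rows", "kwargs": {"delta_rot": [[0, 0, 0], [0, 0, 0], [0, 0, 0], [0, 0, 0], [0, 0, 0], [0, 0, 0]], "translation": [[0, 0, -0.04], [0, 0, -0.08], [0, 0, -0.12], [0, 0, -0.145], [0, 0, -0.15], [0, 0, -0.15]], "hand": [1, 1, 1, 1, 1, 1]}}

```text
clock: 6.95
tool_pos: [489.6, -59.6, 195.5]
tool_rot: [3.14, -0.0, 1.225]
force: [-0.2, 0.4, -0.4]
grip_width: 0.998
gripper_force: 0.0
```

```bash
python3 -c "
from h import *
im,P,s=cam('wrist');save('w3',im);print(s['tool_pos'],s['tool_rot'],s['grip_width'])
cartons(im,P,58,70);cartons(im,P,36,70)
im,P,s=cam('top');cartons(im,P,30,70)
go(489,-60,22,1.225)"
```

```text
[489.64872153 -59.64589837 195.53697006] [ 3.14026414e+00 -2.26029189e-04  1.22480973e+00] 0.9981405784583933
[ 294  119   58  131 7035] c [489.6 -59.7] size [122.1  50.1] yaw -1.9165 tool 1.2251 z 64.7
[ 231  271  184   62 1428] c [ 449.6 -172.5] size [ 64.4 182.3] yaw -0.3318 tool 2.8098 z 64.0
[ 294  117   58  133 7133] c [489.8 -59.3] size [123.   50.1] yaw -1.9165 tool 1.2251 z 64.6
[ 196  204  220  129 4659] c [ 429.8 -150.9] size [110.9 225.7] yaw -0.6225 tool 2.5191 z 53.3
t 7.05 rot [-0.0017  0.     -0.0002] tr [-0.0005  0.0003  0.1721]
```

View pics/w3.png

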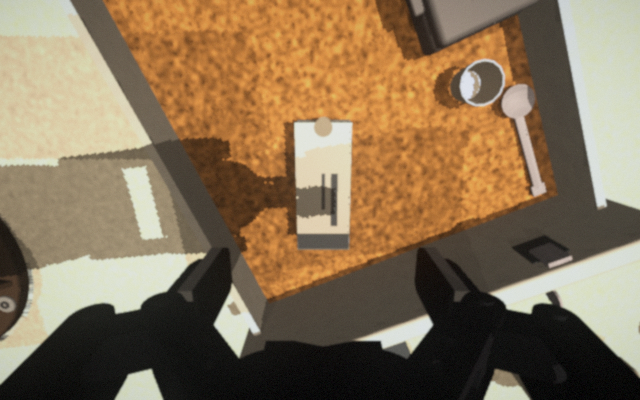

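The pile is square, with its top at about (323,185). Before gripping it, I'll plan a wrist look at the witness camera to get its exact heading and tilt.

Run:
```python
from h import *
c=viewer.read_camera("wrist");H=np.array(c["hand_eye"]);K=np.array(c["mtx"]);print(H.round(3),K)
L=np.array([500,-520,288.])
for a in(0.9,1.1,1.3):
  for p in([490,-270,330],[490,-270,380],[490,-270,430]):
    R=np.array([[0,np.cos(a),-np.sin(a)],[1,0,0],[0,-np.sin(a),-np.cos(a)]]).T
    t=R.T@(L-p); q=H[:3,:3].T@(t-H[:3,3]); px=K@q; print(a,p,px[:2]/px[2],q[2])
    go(*p,0,Ro.from_matrix(R))
```

```text
[[  -0.      -0.96    -0.279   71.996]
 [   1.      -0.      -0.       0.424]
 [   0.      -0.279    0.96  -143.085]
 [   0.       0.       0.       1.   ]] [[311.99113821   0.         322.91838492]
 [  0.         311.99113821 196.0282631 ]
 [  0.           0.           1.        ]]
0.9 [490, -270, 330] [330.40267181 261.62365394] 404.75704778718745
t 7.1 rot [-0.1578 -0.891  -0.3213] tr [-0.1977  0.0719 -0.1363]
0.9 [490, -270, 380] [330.0563267 224.6170377] 423.69540515666404
t 7.1 rot [-0.1578 -0.891  -0.3213] tr [-0.1977  0.0718 -0.1863]
0.9 [490, -270, 430] [329.73961876 190.77712307] 442.63376252614074
t 7.1 rot [-0.1578 -0.891  -0.3213] tr [-0.1977  0.0717 -0.2363]
1.1 [490, -270, 330] [330.27465012 222.49534106] 410.91783231397534
t 7.1 rot [-0.1923 -1.0888 -0.3091] tr [-0.1977  0.0719 -0.1363]
1.1 [490, -270, 380] [330.09616519 185.44606416] 420.2853398648656
t 7.1 rot [-0.1923 -1.0888 -0.3091] tr [-0.1977  0.0718 -0.1863]
1.1 [490, -270, 430] [329.92546309 150.01232121] 429.6528474157559
t 7.1 rot [-0.1923 -1.0888 -0.3091] tr [-0.1977  0.0717 -0.2363]
1.3 [490, -270, 330] [330.32804995 184.0667632 ] 406.9746841647463
t 7.1 rot [-0.2267 -1.2865 -0.2942] tr [-0.1977  0.0719 -0.1363]
1.3 [490, -270, 380] [330.321437  145.6674085] 406.39788893187574
t 7.1 rot [-0.2267 -1.2865 -0.2942] tr [-0.1977  0.0718 -0.1863]
1.3 [490, -270, 430] [330.31480525 107.15889947] 405.8210936990052
t 7.1 rot [-0.2267 -1.2865 -0.2942] tr [-0.1977  0.0717 -0.2363]
```

Emit:
{"fn": "play_rows", "kwargs": {"delta_rot": [[0, 0, 0], [-0.02, -0.1, -0.03], [-0.04, -0.23, -0.065], [-0.06, -0.36, -0.1], [-0.085, -0.49, -0.135], [-0.11, -0.62, -0.17], [-0.13, -0.75, -0.21], [-0.155, -0.88, -0.25], [-0.175, -1.0, -0.28], [-0.192, -1.089, -0.309]], "translation": [[0, 0, -0.04], [-0.02, 0.007, -0.08], [-0.05, 0.018, -0.12], [-0.08, 0.029, -0.15], [-0.115, 0.042, -0.17], [-0.15, 0.055, -0.186], [-0.19, 0.069, -0.186], [-0.23, 0.083, -0.186], [-0.27, 0.098, -0.186], [-0.301, 0.109, -0.186]], "hand": [1, 1, 1, 1, 1, 1, 1, 1, 1, 1]}}

```text
clock: 8.1
tool_pos: [502.7, -374.6, 408.3]
tool_rot: [-3.112, 0.992, 1.575]
force: [0.2, -0.0, 0.1]
grip_width: 1.005
gripper_force: 0.0
```

Emit:
{"fn": "play_rows", "kwargs": {"delta_rot": [[0, 0, 0], [0, 0, 0], [0, 0, 0]], "translation": [[0, 0, 0], [0, 0, 0], [0, 0, 0]], "hand": [1, 1, 1]}}

```text
clock: 8.4
tool_pos: [503.2, -373.7, 412.7]
tool_rot: [-3.122, 0.997, 1.568]
force: [0.4, -0.1, 0.5]
grip_width: 0.998
gripper_force: 0.0
```

```bash
python3 -c "
from h import *
im,P,s=cam('wrist');save('w4',im);np.savez('w4',im=im,P=P);print(s['tool_pos'],s['tool_rot'],s['qpos'])
q=P[(P[...,2]>200)&(P[...,2]<345)&(abs(P[...,0]-500)<60)&(P[...,1]<-490)&(P[...,1]>-640)]
print(len(q),q.min(0),q.max(0))
for y in range(-640,-490,5):
    t=q[(q[:,1]>=y)&(q[:,1]<y+5)]
    if len(t)>5: print(y,len(t),t.min(0).round(),t.max(0).round(),np.median(t,0).round(1))
"
```

```text
[ 503.1595625  -373.67636321  412.72423257] [-3.12191943  0.99741898  1.56810661] [-0.42745493  0.29616334  1.69427681 -1.13345396  1.02311218  0.16249319]
3748 [ 458.00128805 -605.7322277   200.10553781] [ 531.52666891 -515.05098246  328.68324654]
-605 47 [ 479. -605.  325.] [ 508. -600.  327.] [ 493.3 -602.4  325.9]
-600 17 [ 481. -600.  325.] [ 505. -599.  325.] [ 493.4 -599.4  325.1]
-585 70 [ 468. -585.  323.] [ 521. -580.  329.] [ 493.4 -582.1  327.8]
-580 115 [ 465. -580.  268.] [ 527. -575.  328.] [ 497.8 -577.4  326.5]
-575 139 [ 463. -575.  202.] [ 532. -570.  327.] [ 493.1 -572.2  324.9]
-570 333 [ 458. -570.  200.] [ 531. -565.  326.] [ 502.  -566.8  292.8]
-565 937 [ 458. -565.  200.] [ 531. -560.  324.] [ 494.5 -562.5  265.2]
-560 311 [ 463. -560.  252.] [ 523. -555.  322.] [ 495.1 -557.2  265.4]
-555 268 [ 469. -555.  256.] [ 522. -550.  321.] [ 501.1 -551.9  287.8]
-550 356 [ 469. -550.  279.] [ 522. -545.  319.] [ 492.7 -547.6  300.2]
-545 324 [ 470. -545.  294.] [ 521. -540.  318.] [ 494.5 -542.7  313. ]
-540 164 [ 472. -540.  292.] [ 513. -535.  313.] [ 493.  -537.7  310.7]
-535 238 [ 482. -535.  289.] [ 512. -530.  311.] [ 496.9 -531.9  300.5]
-530 291 [ 485. -530.  288.] [ 509. -525.  310.] [ 496.5 -528.1  301.5]
-525 81 [ 486. -525.  285.] [ 508. -520.  308.] [ 497.5 -522.6  287.9]
-520 50 [ 488. -520.  284.] [ 505. -515.  288.] [ 497.1 -518.2  286.4]
```

View pics/w4.png

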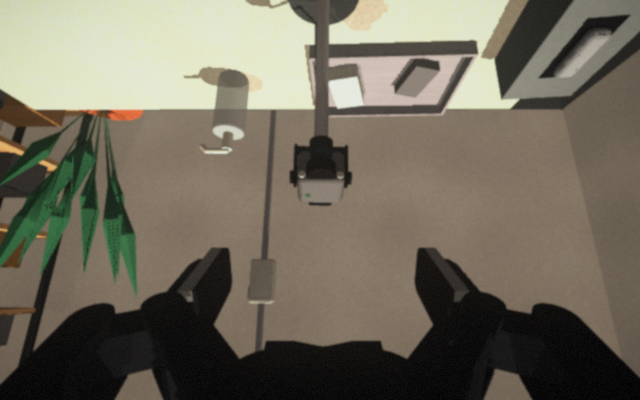

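The view shows the camera head (upside down in this frame) at about (320,180), with the barrel at about (322,150). I'll fit the head's top face for tilt and heading.

Run:
```python
from h import *
d=np.load('w4.npz');P=d['P'];im=d['im'].astype(int)
m=(P[...,2]>300)&(P[...,2]<345)&(abs(P[...,0]-495)<24)&(P[...,1]<-540)&(P[...,1]>-590)
q=P[m];rng=np.random.default_rng(0);best=0
for _ in range(500):
    a=q[rng.choice(len(q),3,False)];n=np.cross(a[1]-a[0],a[2]-a[0]);l=np.linalg.norm(n)
    if l<50: continue
    n/=l; n*=np.sign(n[2])
    if n[2]<.8: continue
    i=abs((q-a[0])@n)<1.0
    if i.sum()>best: best=i.sum();I=i
t=q[I];c=t.mean(0);n=np.linalg.svd(t-c)[2][2];n*=np.sign(n[2])
print(len(q),best,"c",c,"n",n,"tilt",np.arctan2(np.hypot(*n[:2]),n[2]),"head(az from +y, +x)",np.arctan2(n[0],n[1]))
r=cv2.minAreaRect(t[:,:2].astype(np.float32));print(r, t.min(0),t.max(0))
# centre line of head + barrel: width-mid of x by y for upper points
for y in range(-585,-515,6):
    w=P[(P[...,1]>=y)&(P[...,1]<y+6)&(abs(P[...,0]-495)<40)&(P[...,2]>(305 if y<-545 else 286))&(P[...,2]<335)]
    if len(w)>5:print(y,len(w),np.percentile(w[:,0],[2,98]).round(1),np.percentile(w[:,0],[2,98]).mean().round(1),w[:,2].max().round(1))
```

```text
1104 816 c [ 495.09328575 -561.62403789  321.97599353] n [0.0094331  0.29193006 0.95639315] tilt 0.2964034890064341 head(az from +y, +x) 0.03230164173275159
((494.9868469238281, -562.5575561523438), (47.917606353759766, 44.00569534301758), 0.0009128125966526568) [ 471.02805255 -584.56059758  314.80269683] [ 518.945544   -540.55464593  328.68324654]
-585 86 [470.3 522.1] 496.2 328.7
-579 133 [465.7 522.2] 493.9 327.6
-573 156 [461.9 531.2] 496.6 326.2
-567 187 [459.3 527.9] 493.6 325.7
-561 155 [463.8 520.1] 492.0 322.6
-555 139 [470.9 521.3] 496.1 320.8
-549 240 [470.1 522. ] 496.1 319.3
-543 292 [471.7 519.6] 495.7 316.4
-537 222 [481.7 511.2] 496.5 311.8
-531 373 [485.3 507.9] 496.6 310.3
-525 90 [485.7 508.3] 497.0 307.9
-519 21 [489.5 503.6] 496.5 287.6
```

```bash
python3 -c "
from h import *
go(489.6,-59.6,190,1.225)"
```

```text
t 8.45 rot [0.1537 0.9902 0.3044] tr [ 0.3576 -0.0173 -0.1425]
```

Emit:
{"fn": "play_rows", "kwargs": {"delta_rot": [[0.015, 0.099, 0.03], [0.031, 0.198, 0.061], [0.046, 0.297, 0.091], [0.061, 0.396, 0.122], [0.077, 0.495, 0.152], [0.092, 0.594, 0.183], [0.108, 0.693, 0.213], [0.123, 0.792, 0.244], [0.138, 0.891, 0.274], [0.1537, 0.9902, 0.3044]], "translation": [[0.036, -0.002, -0.014], [0.072, -0.003, -0.028], [0.107, -0.005, -0.043], [0.143, -0.007, -0.057], [0.179, -0.009, -0.071], [0.215, -0.01, -0.085], [0.25, -0.012, -0.1], [0.286, -0.014, -0.114], [0.322, -0.0155, -0.128], [0.3576, -0.0173, -0.1425]], "hand": [1, 1, 1, 1, 1, 1, 1, 1, 1, 1]}}

```text
clock: 9.45
tool_pos: [489.6, -58.6, 190.1]
tool_rot: [3.141, -0.003, 1.223]
force: [-0.5, 0.2, -0.5]
grip_width: 1.0
gripper_force: 0.0
```

Emit:
{"fn": "play_rows", "kwargs": {"delta_rot": [[0, 0, 0], [0, 0, 0], [0, 0, 0]], "translation": [[0, 0, 0], [0, 0, 0], [0, 0, 0]], "hand": [1, 1, 1]}}

```text
clock: 9.75
tool_pos: [490.5, -61.1, 191.5]
tool_rot: [3.139, 0.002, 1.225]
force: [0.1, 0.6, 0.9]
grip_width: 0.997
gripper_force: 0.0
```

```bash
python3 -c "
from h import *
s=ctrl.get_state();print(s['tool_pos'],s['tool_rot'],s['qpos'])
go(489.6,-59.6,23,1.225)"
```

```text
[490.48297106 -61.11630323 191.53905748] [3.13869967e+00 2.31479506e-03 1.22530593e+00] [-0.25635474  0.35665778  1.92148245 -0.00337987  0.8607798   0.09133203]
t 9.75 rot [0.0029 0.0023 0.0003] tr [ 0.0015 -0.0018  0.1685]
```

Emit:
{"fn": "play_rows", "kwargs": {"delta_rot": [[0.003, 0.002, 0], [0.003, 0.002, 0], [0.003, 0.002, 0], [0.003, 0.002, 0], [0.003, 0.002, 0], [0.003, 0.002, 0], [0.003, 0.002, 0], [0.003, 0.002, 0], [0.003, 0.002, 0]], "translation": [[0.0015, -0.0018, 0.04], [0.0015, -0.0018, 0.08], [0.0015, -0.0018, 0.115], [0.0015, -0.0018, 0.14], [0.0015, -0.0018, 0.155], [0.0015, -0.0018, 0.163], [0.0015, -0.0018, 0.168], [0.0015, -0.0018, 0.168], [0.0015, -0.0018, 0.168]], "hand": [1, 1, 1, 1, 1, 1, 1, 1, 1]}}

```text
clock: 10.65
tool_pos: [489.5, -58.9, 23.4]
tool_rot: [-3.141, -0.001, 1.224]
force: [-0.2, -0.4, -0.4]
grip_width: 1.0
gripper_force: 0.0
```

Emit:
{"fn": "play_rows", "kwargs": {"delta_rot": [[0, 0, 0], [0, 0, 0], [0, 0, 0], [0, 0, 0], [0, 0, 0], [0, 0, 0], [0, 0, 0], [0, 0, 0], [0, 0, 0], [0, 0, 0]], "translation": [[0, 0, 0], [0, 0, 0], [0, 0, 0], [0, 0, 0], [0, 0, 0], [0, 0, 0], [0, 0, 0], [0, 0, 0], [0, 0, 0], [0, 0, 0]], "hand": [0.8, 0.7, 0.65, 0.6, 0.55, 0.5, 0.45, 0.4, 0.4, 0.4], "force": 60}}

```text
clock: 11.65
tool_pos: [489.4, -58.9, 23.1]
tool_rot: [-3.141, -0.002, 1.224]
force: [0.5, 0.6, 6.0]
grip_width: 0.581
gripper_force: 62.2
```

Emit:
{"fn": "play_rows", "kwargs": {"delta_rot": [[0, 0, 0], [0, 0, 0], [0, 0, 0], [0, 0, 0], [0, 0, 0], [0, 0, 0], [0, 0, 0], [0, 0, 0], [0, 0, 0]], "translation": [[0, 0, -0.002], [0, 0, -0.006], [0, 0, -0.015], [0, 0, -0.03], [0, 0, -0.05], [0, 0, -0.07], [0, 0, -0.09], [0, 0, -0.1], [0, 0, -0.1]], "hand": [0.4, 0.4, 0.4, 0.4, 0.4, 0.4, 0.4, 0.4, 0.4]}}

```text
clock: 12.55
tool_pos: [489.6, -59.1, 124.0]
tool_rot: [3.141, -0.002, 1.224]
force: [-0.5, -0.7, -0.3]
grip_width: 0.58
gripper_force: 62.2
```

```bash
python3 -c "
from h import *
im,P,s=cam('scene');save('s2',cv2.resize(im[190:310,220:420],None,fx=3,fy=3))
s=ctrl.get_state();print(s['tool_pos'],s['tool_rot'],s['qpos'],s['grip_width'],s['gripper_force'])
im,P,s=cam('wrist')
T=Ro.from_euler('xyz',s['tool_rot']).inv().apply(P.reshape(-1,3)-s['tool_pos']).reshape(P.shape)
m=(abs(T[...,1])<35)&(T[...,0]>20)&(T[...,0]<80)&(P[...,2]>100)
w=T[m];print(m.sum(),np.percentile(w,[1,50,99],0).round(1)); print('cork',np.sum((P[...,2]>36)&(P[...,2]<48)&(abs(T[...,1])<40)&(T[...,0]<80)&(T[...,0]>20)))
"
```

```text
[489.20097143 -58.98619116 123.06768075] [-3.14103288e+00 -1.52357980e-03  1.22429051e+00] [-0.2549597   0.45914314  1.99263529  0.00246322  0.69023385  0.08964599] 0.5844259584754314 62.18797579407692
19612 [[ 20.1 -24.  -98.7]
 [ 39.5   0.1 -41.4]
 [ 59.8  24.5  -8. ]]
cork 0
```

View pics/s2.png

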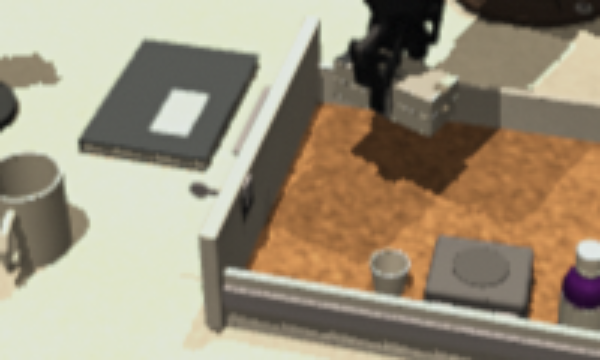

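Both cartons are in the gripper as one pile, seen at about (410,95), and the cork below is clear. Next I'll lift and carry it to the lens.

```bash
cat > tgt.py <<'E'
from h import *
d=np.array([.02,np.cos(.296),-np.sin(.296)]);d/=np.linalg.norm(d)
L=np.array([496.1,-523,286.5])
y=np.cross([0,0,1],d); y/=np.linalg.norm(y); zc=np.cross(d,y)
R=Ro.from_matrix(np.array([d,np.cross(-zc,d),-zc]).T)
T=L+190*d-19*zc
if __name__=="__main__":
    print(T,R.as_euler('xyz')); go(*(T+[0,0,0]),0,R)
    go(*(T+[0,40,20]),0,R)
E
python3 tgt.py
```

```text
[ 499.78340434 -346.83917555  212.91469941] [3.14159265 0.29593903 1.54989005]
t 12.65 rot [-0.0498 -0.295  -0.323 ] tr [-0.267   0.1078 -0.0911]
t 12.65 rot [-0.0498 -0.295  -0.323 ] tr [-0.2293  0.0942 -0.111 ]
```

Emit:
{"fn": "play_rows", "kwargs": {"delta_rot": [[0, 0, 0], [0, 0, 0], [0, 0, 0], [-0.007, -0.04, -0.045], [-0.014, -0.085, -0.093], [-0.021, -0.125, -0.14], [-0.029, -0.17, -0.185], [-0.036, -0.215, -0.235], [-0.043, -0.255, -0.28], [-0.05, -0.295, -0.323]], "translation": [[0, 0, -0.03], [0, 0, -0.07], [-0.01, 0.004, -0.1], [-0.04, 0.017, -0.111], [-0.075, 0.03, -0.111], [-0.11, 0.045, -0.111], [-0.145, 0.06, -0.111], [-0.18, 0.074, -0.111], [-0.21, 0.086, -0.111], [-0.229, 0.094, -0.111]], "hand": [0.4, 0.4, 0.4, 0.4, 0.4, 0.4, 0.4, 0.4, 0.4, 0.4]}}

```text
clock: 13.65
tool_pos: [499.6, -308.4, 231.6]
tool_rot: [-3.14, 0.296, 1.551]
force: [0.6, -0.1, -1.4]
grip_width: 0.577
gripper_force: 62.8
```

Emit:
{"fn": "play_rows", "kwargs": {"delta_rot": [[0, 0, 0], [0, 0, 0], [0, 0, 0]], "translation": [[0, 0, 0], [0, 0, 0], [0, 0, 0]], "hand": [0.4, 0.4, 0.4]}}

```text
clock: 13.95
tool_pos: [499.8, -305.6, 232.7]
tool_rot: [-3.141, 0.295, 1.55]
force: [0.1, 0.1, -1.8]
grip_width: 0.581
gripper_force: 62.8
```

```bash
python3 tgt.py;python3 -c "
from h import *
s=ctrl.get_state();print(s['tool_pos'],s['tool_rot'],s['qpos'],s['grip_width'])"
```

```text
[ 499.78340434 -346.83917555  212.91469941] [3.14159265 0.29593903 1.54989005]
t 13.95 rot [-0.0003 -0.0013 -0.0002] tr [-0.0337  0.0008  0.0309]
t 13.95 rot [-0.0003 -0.0013 -0.0002] tr [-0.0012 -0.      0.0002]
[ 499.83541794 -305.64977948  232.71964479] [-3.14139053  0.29463322  1.5496493 ] [-0.55220093  0.39844858  1.75022673 -0.33425894  0.86879218 -0.32983494] 0.5809918354624634
```

Closing in on the target, then checking with the scene and top views.

Emit:
{"fn": "play_rows", "kwargs": {"delta_rot": [[0, 0, 0], [0, 0, 0], [0, 0, 0], [0, 0, 0], [0, 0, 0], [0, 0, 0], [0, 0, 0], [0, 0, 0]], "translation": [[-0.01, 0, 0.009], [-0.02, 0, 0.018], [-0.028, 0, 0.026], [-0.032, 0.0005, 0.03], [-0.034, 0.001, 0.031], [-0.034, 0.001, 0.031], [-0.034, 0.001, 0.031], [-0.034, 0.001, 0.031]], "hand": [0.4, 0.4, 0.4, 0.4, 0.4, 0.4, 0.4, 0.4]}}

```text
clock: 14.75
tool_pos: [500.1, -347.8, 213.7]
tool_rot: [3.141, 0.296, 1.55]
force: [0.3, 0.2, -0.9]
grip_width: 0.574
gripper_force: 62.8
```

Run:
```python
from h import *
from tgt import L,d,y,zc,T
s=ctrl.get_state();print(s['clock'],s['tool_pos']-T,s['tool_rot'],s['dq'].round(3))
F=np.array([d,y,zc])
ims=[]
for n,(r0,r1,c0,c1) in dict(scene=(120,230,160,360),top=(170,250,380,530)).items():
    im,P,_=cam(n); ims.append(cv2.resize(im[r0:r1,c0:c1],(750,290)))
    Q=(P.reshape(-1,3)-L)@F.T; g=im.reshape(-1,3).astype(int)
    k=(Q[:,0]>60)&(Q[:,0]<260)&(abs(Q[:,1])<30)&(abs(Q[:,2])<24)&np.isfinite(Q[:,0])
    print(n,k.sum(),np.percentile(Q[k],[1,50,99],0).round(1))
    k=(abs(Q[:,0])<90)&(abs(Q[:,1])<45)&(abs(Q[:,2])<45);k&=Q[:,0]>-15
    if k.sum(): print(' lens',k.sum(),np.percentile(Q[k],[1,50,97],0).round(1))
save('fin',np.vstack(ims))
```

```text
14.75 [ 0.36436186 -0.97240229  0.82824023] [3.14081426 0.29616625 1.54998486] [ 0.002 -0.003  0.    -0.002  0.001 -0.   ]
scene 485 [[126.7 -29.7 -20. ]
 [204.8 -24.3   8.4]
 [245.7  23.3  23.9]]
 lens 48 [[-14.9 -14.8  -1.2]
 [ -9.1  -4.8   3.9]
 [  2.6   7.2  21.3]]
top 78 [[125.8 -20.1 -19.2]
 [133.7  18.8  20.9]
 [152.8  26.   23.9]]
 lens 71 [[-14.3 -10.5  -3.2]
 [ -5.4   1.2   3. ]
 [  5.2  11.   21.4]]
```

View pics/fin.png

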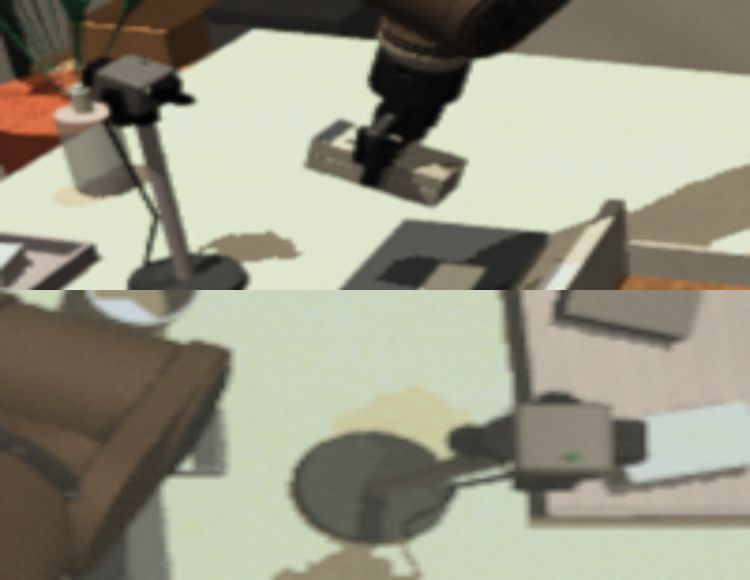

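The picture shows the pile squarely held, label end at about (310,155) facing the lens barrel at about (185,98). It measures about 128 mm from the lens and is centred, so I'm handing in.

```bash
python3 -c "
from h import *
print(ticket.sign_off())"
```

```text
the job is handed in; nothing more can be done
None
```

I handed in with the two cartons gripped as one square pile, held still with labelled ends facing the witness lens, about 128 mm away and centred by my measurements, at 14.75 s; sign-off returned no verdict.

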